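# Lay out the shelf check around the potato pan in the cold room

### The arm

A 7-joint arm with a two-finger parallel gripper is mounted at the origin on the work surface. World frame = base frame: x ahead of the robot, y to its left, z up, the work surface at z = 0. Lengths are in m, angles in rad, forces in N, time in s.
With the tool pointing down it reaches from about 0.425 to 0.95 m from the base axis. Payload 4.7 kg.
Tool frame: the origin (TCP) lies at the centre of the arm's flange, where the gripper is bolted on; the fingertips stand 173 mm ahead of it and the grasp point (between the pads) lies 155 mm ahead of it; z points along the fingers, y is the line along which they close (so a half turn about z gives the same grasp; the last joint's range is limited). The gripper opens to 85 mm and grips with 20 to 120 N. Pads are 22 mm wide; open, the fingers measure 114 mm over their backs; the gripper's body (76 mm by 85 mm) begins 54 mm behind the grasp point. The pads swing forward as they close: fully open they stand 13 mm farther back than shut.
Start: joints at [1.185, 0.469, -0.049, 1.532, 0.024, 1.141, -0.082], TCP at [0.236, -0.632, 0.405] pointing down, gripper open.
Joint ranges: [-2.59, 2.59], [-0.33, 1.99], [-1.39, 1.29], [0.1, 2.45], [-1.04, 4.18], [0.21, 1.99], [-2.66, 2.66]. Speed limits (rad/s): [2.57, 2.57, 3.14, 3.14, 3.14, 3.14, 3.14].

### API

Orientations are given as a unit quaternion [x, y, z, w].
In Python, from rig import bot, capture, camera_params, ticket, look_for, cut_out, landmark_of gives the robot as it stands.
- The arm moves only by the tool arm_command, never from a script. Its argument "increments" is a list of rows, each a list of 7 numbers: the turn, a rotation vector about the tool's x, y, z in rad, then the shift along the tool's x, y, z in m, then the closure, from -1 (fully open) to 1 (shut). In form: [[rx, ry, rz, tx, ty, tz, hand], ...]. A call has 1 to 8 rows; each row shifts and turns the commanded pose from where the row before left it, along the tool's axes as they then stand; what a row does not reach is not made up. A row lasts 1/10 s, in which the tool goes at most 50 mm and 8.59 degrees, less where a joint would pass 70% of its speed; a pose out of reach is approached as far as the arm can. A call with a gripper value outside its range is refused whole. The fingers move at their own pace and stop on an object; "newtons" is the grip in N (left out, the last holds). Time passes only in rows, so rows that do not move let the fingers close. It gives the time, the measured TCP pose, the force, the opening and the grip force at its end, in the units of the state.
- bot.read_state(): the state, without advancing time (a new reading comes with each control period).
- capture(name): name is "scene" or "side" or "wrist"; returns the picture (480x640x3 uint8, red, green, blue); there is no depth.
- camera_params(name): a dict with "vfov" (degrees; the focal length in pixels is half the picture's height over the tangent of half this angle, whatever the lens; pixels are square), "cx", "cy" (the principal point, pixels), "extrinsics" (4x4, takes a point from world to camera coordinates). Camera axes: x right, y down, z forward; pixel columns grow to the right and rows downward; lengths in m; the calibration is good to about 2 mm. A picture is of the moment at which its call begins: read the wrist's pose just before it. camera_params takes no time and is no camera call; for the wrist camera it gives the pose at the moment of the call.
- ticket.finish_job(): hands the job in; it is judged then, once.
Trained networks look in the newest picture that a camera, given by its name, has taken for a name from the list of things; names that differ only in an ending like _2 or _b are one class to them, and where a whole thing is asked for, a point or a joint stands for the part that bears it (a point fixed in the world has none). Each returns a list of dicts, best first, with "p" (0 to 1); they miss things now and then, are a little off and sometimes report something else, mostly with a low value. They report only what shows in the picture. A call takes as long as a camera call. They do not tell look-alikes from the thing itself.
- look_for(label, camera): "bbox" ([left, top, width, height] in pixels, round what is visible of it).
- cut_out(label, camera): "mask" (480x640 bool, what is visible of it) and "bbox" ([left, top, width, height] in pixels, round what is visible of it).
- landmark_of(label, camera): "position" ([row, column] in pixels: a listed point, or the origin of a listed thing).
The state is a dict: "time_s": time; "joints": joint angles; "dq": joint speeds; "effort": joint torques, N m; "tool_pos": TCP position; "orientation": TCP orientation; "wrist_force": force on the tool from outside, world axes, zero at the start; "torque": the same for the moment, N m; "grip_width": finger opening in m; "grasp_force": force on a finger pad.
Only numpy, scipy, OpenCV 4.12 (cv2) and the standard library are available. Lean on these libraries where they do the work, as an engineer would, in place of code of your own. Each camera call takes 0.05 s, during which the arm holds its last target. There are 200 camera calls.

### The job

Lay out the morning's goods around the steel potato pan and the lidded food box: stand the short can on the table midway between the pan and the box, in line with their centres, with the small tub centred on top of it; stand the jar squarely in front of the middle of the pan's long side that faces the robot, about 3 cm clear of it; and put the small carton upright in the middle of the food box's lid, its edges parallel to the lid's. Set everything down upright and gently, without dropping it, and leave the tall can, the bottle and the tall carton where they stand.

Things in the scene. Friction and masses are not known exactly. Their poses are not given: they have to be found in the camera images.
- pan: open stainless-steel pan full of potatoes, fixed to the table; 108 mm along its x, 176 mm along its y, 65 mm high. Origin at the centre of its underside, on the table. Its -x side is the long side that faces the robot ('in front'); the food box stands beside one of its short ends, in line with it along the pan's y axis and parallel to it, on its +y side in some starts and on its -y side in others; their centres are 264 to 282 mm apart
- foodbox: square clear food box with a flat grey lid, fixed to the table, 120 x 120 mm at the lid (its widest part), top of the lid 80 mm above the table. Origin at the centre of its underside; x and y along its edges, parallel to the pan's
- can: short steel can with a paper wrapper, a loose upright cylinder 60 mm in diameter and 75 mm high with a flat top. Origin at the centre of its underside, z up
- tub: small round white tub with a grey lid, loose and closed: foot 52 mm in diameter, widening to 58 mm, lid 62 mm in diameter and 8 mm thick at the top, 36 mm high in all, flat below. Origin at the centre of its underside, z up
- jar: small round amber glass jar with a steel lid, loose, 64 mm in diameter at its widest, 85 mm high. Origin at the centre of its underside, z up
- carton: small closed cardboard carton, loose, 50 mm along its x, 66 mm along its y, 55 mm high. Origin at the centre of its underside, z up
- tall_can: bystander: tall can with a paper wrapper, 72 mm in diameter, 115 mm high, loose; leave it standing. Origin at the centre of its underside
- bottle: bystander: green glass bottle, 60 mm in diameter, 150 mm high, loose; leave it standing. Origin at the centre of its underside
- tall_carton: bystander: tall white carton, 48 x 48 mm, 120 mm high, loose; leave it standing. Origin at the centre of its underside
There are look-alikes about, which are no part of the job. Several things have the shape of the carton; the one meant has the colours described above.

How it is judged:
At the end, for the whole second after the job is handed in: Can on the table between pan and box, 12 mm clear of both, within 15 mm of the centre line; tub on it within 10 mm; jar 10 to 50 mm in front of the pan, within 15 mm of its middle; carton on the lid within 12 mm and 0.2 rad of square. All upright (0.1 rad), released, at rest (((y of can in the frame of pan below -0.13 m and y of can in the frame of foodbox above 0.102 m) or (y of can in the frame of pan above 0.13 m and y of can in the frame of foodbox below -0.102 m)) and x of can in the frame of pan between -0.015 and 0.015 m and height (world z) of can between -0.004 and 0.004 m and horizontal distance between tub and can below 0.01 m and z of tub in the frame of can between 0.071 and 0.079 m and x of jar in the frame of pan between -0.136 and -0.096 m and y of jar in the frame of pan between -0.015 and 0.015 m and height (world z) of jar between -0.004 and 0.004 m and horizontal distance between carton and foodbox below 0.012 m and z of carton in the frame of foodbox between 0.076 and 0.084 m and (angle between the x axis of carton and the x axis of foodbox, either way round below 0.2 rad or angle between the x axis of carton and the y axis of foodbox, either way round below 0.2 rad) and angle between each of can, jar, carton, tub's own z axis and vertical below 0.1 rad and linear speed of each of can, jar, carton, tub below 0.02 m/s and angular speed of each of can, jar, carton, tub below 0.2 rad/s); the robot touches nothing.
It fails at once if the short can is dropped (it moves faster than 0.6 m/s with no finger touching it) (linear speed of can above 0.6 m/s and contact force between can and the fingers below 0.05 N).
It fails at once if the jar is dropped (it moves faster than 0.6 m/s with no finger touching it) (linear speed of jar above 0.6 m/s and contact force between jar and the fingers below 0.05 N).
It fails at once if the small carton is dropped (it moves faster than 0.6 m/s with no finger touching it) (linear speed of carton above 0.6 m/s and contact force between carton and the fingers below 0.05 N).
It fails at once if the tub is dropped (it moves faster than 0.6 m/s with no finger touching it) (linear speed of tub above 0.6 m/s and contact force between tub and the fingers below 0.05 N).
It fails at once if a bystander (tall can, bottle or tall carton) is shifted by more than 30 mm or tipped (distance of any of tall_can, bottle, tall_carton from where it was at the start of the episode above 0.03 m or angle between any of tall_can, bottle, tall_carton's own z axis and vertical above 0.4 rad).
It also fails if it takes over 109 s, if anything falls off the work surface, if the arm or the gripper's body presses on something with over 40 N, if the wrist force passes 120 N, or if a joint passes its speed limit or range.

## Working session

There is one attempt and no reset: what is moved stays moved. The work goes in short steps, Python scripts to look and compute and a tool call to move; the robot and the scene stay as the last step left them, time stands still between calls to the robot, and variables do not carry over. Pictures are saved under pics/ and viewed, at most 14 in all, crops included, and the job is handed in when it is done.

Besides the shell and the picture viewer there is one more tool, called as name([rows], argument=value, ...), one row to a line, values as JSON. arm_command: Moves the arm, as the interface text tells. Its arguments: {"type":"object","properties":{"increments":{"type":"array","items":{"type":"array","items":{"type":"number"}}},"newtons":{"type":"number"}},"required":["increments"]}

```bash
ls; mkdir -p pics; python3 - <<'E'
from rig import *
import cv2,numpy as np
s=bot.read_state();print({k:np.round(v,3).tolist() for k,v in s.items()})
for n in("scene","side"):
    cv2.imwrite(f"pics/{n}0.png",capture(n)[:,:,::-1])
    c=camera_params(n);print(n,c["vfov"],c["cx"],c["cy"],np.round(c["extrinsics"],3).tolist())
    for l in "pan foodbox can tub jar carton tall_can bottle tall_carton".split():
        print(l,[(np.round(d["bbox"]).astype(int).tolist(),round(float(d["p"]),2)) for d in look_for(l,n)][:5])
E
```

```text
pics
{'time_s': 0.0, 'joints': [1.185, 0.469, -0.049, 1.534, 0.024, 1.141, -0.082], 'dq': [0.0, 0.0, -0.002, -0.0, 0.0, 0.001, -0.0], 'effort': [-0.0, -51.031, -0.047, -23.772, 0.011, 0.007, -0.0], 'tool_pos': [0.236, -0.632, 0.404], 'orientation': [0.984, 0.177, -0.0, -0.001], 'wrist_force': [-0.415, 0.216, -0.924], 'torque': [-0.024, -0.018, 0.027], 'grasp_force': 0.0, 'grip_width': 0.085}
scene 51.99038637988279 323.4853206700253 243.361294963144 [[0.479, 0.878, 0.009, -0.278], [0.698, -0.374, -0.611, -0.331], [-0.533, 0.299, -0.792, 1.52], [0.0, 0.0, 0.0, 1.0]]
pan [([409, 147, 34, 49], 0.4)]
foodbox [([347, 215, 70, 70], 0.62)]
can [([170, 245, 31, 38], 0.95), ([291, 220, 19, 28], 0.67)]
tub [([291, 221, 21, 26], 0.86), ([227, 257, 94, 80], 0.69), ([419, 192, 37, 40], 0.52)]
jar []
carton [([420, 196, 36, 32], 0.67), ([468, 210, 35, 33], 0.64)]
tall_can [([409, 145, 32, 52], 0.79), ([173, 244, 28, 39], 0.63), ([368, 156, 28, 52], 0.4), ([348, 216, 69, 66], 0.16)]
bottle [([370, 158, 22, 50], 0.59), ([171, 244, 30, 38], 0.59)]
tall_carton [([154, 294, 42, 54], 0.82), ([411, 146, 34, 51], 0.68)]
side 51.944107439021266 317.8113674062138 239.30203558187148 [[-0.901, -0.433, -0.018, 0.49], [-0.258, 0.57, -0.781, 0.164], [0.348, -0.699, -0.625, 1.132], [0.0, 0.0, 0.0, 1.0]]
pan [([288, 182, 61, 56], 0.77)]
foodbox [([235, 233, 64, 60], 0.64)]
can [([385, 176, 21, 34], 0.82)]
tub [([337, 242, 18, 22], 0.62)]
jar [([388, 156, 20, 23], 0.65)]
carton [([220, 306, 34, 42], 0.86), ([160, 325, 43, 35], 0.8)]
tall_can [([233, 230, 67, 64], 0.67), ([251, 318, 45, 65], 0.59)]
bottle [([295, 272, 29, 64], 0.92)]
tall_carton [([349, 142, 19, 41], 0.98)]
```

View pics/scene0.png

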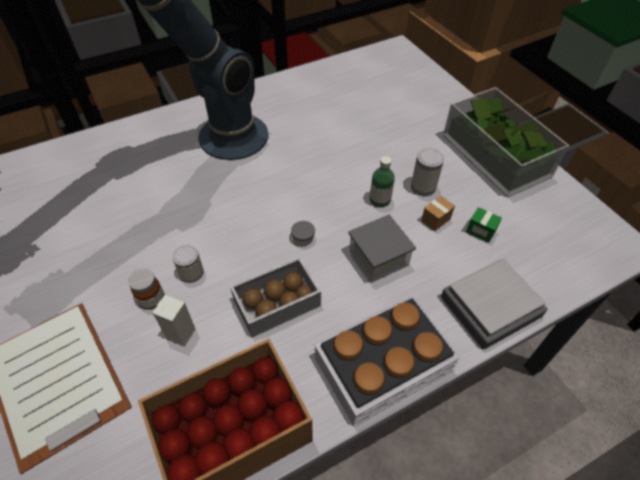

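View pics/side0.png

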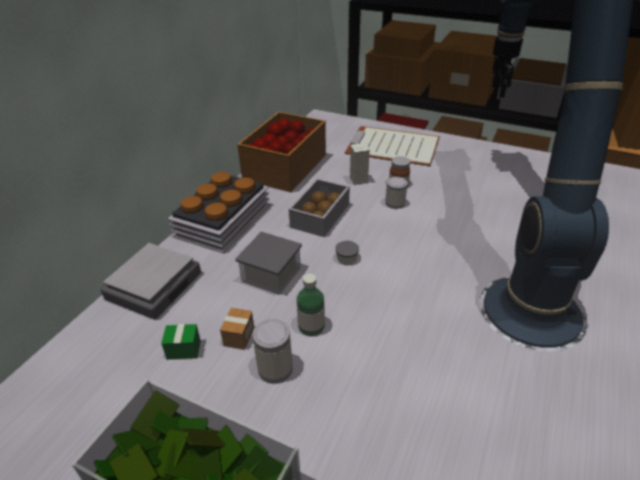

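The scene picture shows the cardboard carton at (438,212), with the green look-alike at (485,223). The other things are at: can (188,263), tub (303,233), jar (145,288), pan (276,297) and food box (381,248). The muffin and tomato trays and the grey lidded stack are distractors. The side picture agrees: carton (238,328), green (181,341), can (396,192), tub (347,252).

```bash
cat > h.py <<'E'
from rig import *
import cv2,numpy as np
from scipy.optimize import minimize
def box(a,b,h,z0=0): return np.array([[x,y,z] for x in(-a/2,a/2) for y in(-b/2,b/2) for z in(z0,h)])
def cyl(*rz):
    t=np.linspace(0,2*np.pi,40,endpoint=False); return np.vstack([np.c_[r*np.cos(t),r*np.sin(t),0*t+z] for r,z in rz])
M=dict(pan=box(.108,.176,.065),foodbox=np.vstack([box(.12,.12,.08,.072),box(.105,.105,.08)]),can=cyl((.03,0),(.03,.075)),
 tub=cyl((.026,0),(.031,.028),(.031,.036)),jar=cyl((.032,0),(.032,.085)),carton=box(.05,.066,.055),
 tall_can=cyl((.036,0),(.036,.115)),bottle=cyl((.03,0),(.03,.09),(.013,.15)),tall_carton=box(.048,.048,.12))
def P(c):
    f=240/np.tan(np.radians(c["vfov"]/2)); return np.array([[f,0,c["cx"]],[0,f,c["cy"]],[0,0,1]]),np.array(c["extrinsics"])
def proj(p,c):
    K,E=P(c); q=(K@(E[:3,:3]@np.atleast_2d(p).T+E[:3,3:])).T; return q[:,:2]/q[:,2:]
def ray(uv,c,z):
    K,E=P(c); d=E[:3,:3].T@np.linalg.inv(K)@[*uv,1]; o=-E[:3,:3].T@E[:3,3]; return o+d*(z-o[2])/d[2]
def pts(n,v,z=0):
    c,s=np.cos(v[2]),np.sin(v[2]); m=M[n]; return np.c_[v[0]+c*m[:,0]-s*m[:,1],v[1]+s*m[:,0]+c*m[:,1],m[:,2]+z]
def hull(n,v,c,z=0): return cv2.convexHull(proj(pts(n,v,z),c).astype(np.float32))
def cost(n,v,obs,z=0):
    t=0
    for m,c in obs:
        a=np.zeros((1440,1920),np.uint8); cv2.fillPoly(a,[np.round(hull(n,v,c,z)*3+1).astype(int)],1)
        b=a.reshape(480,3,640,3).mean((1,3)); t+=np.abs(b-m).sum()/np.maximum(b,m).sum()
    return t/len(obs)
def fit(n,obs,xy,z=0,yaws=(0,)):
    best=None
    for y in yaws:
        r=minimize(lambda v:cost(n,v if len(v)==3 else [*v,0],obs,z),[*xy,y] if len(yaws)>1 else xy,method="Nelder-Mead",
          options=dict(initial_simplex=np.array([[*xy,y],[xy[0]+.02,xy[1],y],[xy[0],xy[1]+.02,y],[*xy,y+.2]])[:None if len(yaws)>1 else 3,:None if len(yaws)>1 else 2],xatol=2e-4,fatol=1e-4))
        if best is None or r.fun<best.fun: best=r
    return best
def mask_near(n,cam,seed,labels=None):
    for l in (labels or [n]):
        for d in cut_out(l,cam):
            x,y,w,h=d["bbox"]
            if abs(x+w/2-seed[0])<14 and abs(y+h/2-seed[1])<14: return d["mask"].astype(float)
E
cat > a.py <<'E'
from h import *
S=dict(pan=((276,297),(320,207)),foodbox=((381,248),(269,262)),can=((188,263),(396,192)),tub=((303,233),(347,252)),jar=((145,288),(400,170)),
 carton=((438,212),(238,328)),tall_can=((427,172),(273,350)),bottle=((382,183),(310,306)),tall_carton=((175,320),(359,163)))
C={k:camera_params(k) for k in("scene","side")}
capture("scene");capture("side")
for n,(a,b) in S.items():
    h=M[n][:,2].max()
    x0=(ray(a,C["scene"],h/2)+ray(b,C["side"],h/2))[:2]/2; d=ray(a,C["scene"],h/2)-ray(b,C["side"],h/2)
    obs=[(m,C[k]) for k,s in(("scene",a),("side",b)) if (m:=mask_near(n,k,s)) is not None]
    if not obs: print(n,"seed",x0.round(3),d.round(3));continue
    r=fit(n,obs,x0,0,(0,.5,1,-.5) if n in("pan","foodbox","carton","tall_carton") else (0,))
    print(n,len(obs),"seed",x0.round(3),d.round(3),"fit",r.x.round(4),round(r.fun,3))
E
python3 a.py
```

```text
pan 2 seed [ 0.603 -0.136] [ 0.005 -0.005  0.   ] fit [ 0.6034 -0.1374 -0.0173] 0.028
foodbox 2 seed [0.607 0.144] [-0.004  0.005  0.   ] fit [ 0.6065  0.1433 -0.0029] 0.048
can 2 seed [ 0.424 -0.287] [-0.003  0.005  0.   ] fit [ 0.4259 -0.2849] 0.076
tub 2 seed [0.457 0.005] [-0.002  0.005  0.   ] fit [0.4589 0.0061] 0.06
jar 2 seed [ 0.45  -0.401] [-0.005  0.012  0.   ] fit [ 0.4508 -0.3938] 0.272
carton 2 seed [0.569 0.349] [-0.001  0.004  0.   ] fit [0.5714 0.3471 0.2231] 0.039
tall_can 2 seed [0.456 0.389] [-0.002  0.005  0.   ] fit [0.4547 0.3909] 0.041
bottle 1 seed [0.44  0.255] [ 0.011 -0.014  0.   ] fit [0.4396 0.2542] 0.079
tall_carton 1 seed [ 0.573 -0.364] [-0.004  0.007  0.   ] fit [ 0.5734 -0.3616 -0.9408] 0.044
```

arm_command([
  [0,0,-0.149,0,0,0,-1],
  [0,0,-0.149,0,0,0,-1],
  [0,0,-0.149,0,0,0,-1],
  [0,0,-0.149,0,0,0,-1],
  [0,0,-0.149,0,0,0,-1],
  [0,0,-0.149,0,0,0,-1],
  [0,0,-0.149,0,0,0,-1],
  [0,0,-0.149,0,0,0,-1],
])

```text
time_s: 2.8
tool_pos: [0.2357, -0.6325, 0.4047]
orientation: [0.713, 0.701, -0.0, 0.0]
wrist_force: [-0.1, 0.1, 0.2]
grip_width: 0.0856
grasp_force: 0.0
```

arm_command([
  [0,0,-0.023,0.035,0.03,0,-1],
  [0,0,0,0.04,0.03,0,-1],
  [0,0,0,0.04,0.03,0,-1],
  [0,0,0,0.04,0.03,0,-1],
  [0,0,0,0.04,0.03,0,-1],
  [0,0,0,0.04,0.02,0,-1],
  [0,0,0,0.02,0.01,0,-1],
  [0,0,0,0,0,0,-1],
])

```text
time_s: 3.6
tool_pos: [0.4187, -0.3739, 0.4053]
orientation: [0.704, 0.71, 0.001, 0.0]
wrist_force: [0.1, 0.2, 0.3]
grip_width: 0.0852
grasp_force: 0.0
```

```bash
cat > w.py <<'E'
from h import *
import sys
# usage: w.py tag name x y [yaw] ...
tag=sys.argv[1]; c=camera_params("wrist"); im=capture("wrist")
s=bot.read_state(); q=s["orientation"]; psi=2*np.arctan2(q[1],q[0])
print("tcp",np.round(s["tool_pos"],4),"psi-90",round(psi-np.pi/2,4),"t",s["time_s"],"w",round(s["grip_width"],4))
a=sys.argv[2:]
for i in range(0,len(a),4):
    n,x,y,z=a[i],*map(float,a[i+1:i+4]); h=M[n][:,2].max()
    ctr=cv2.boundingRect(hull(n,[x,y,0],c,z)); seed=(ctr[0]+ctr[2]/2,ctr[1]+ctr[3]/2)
    best=None
    for d in cut_out(n,"wrist"):
        b=d["bbox"]; e=np.hypot(b[0]+b[2]/2-seed[0],b[1]+b[3]/2-seed[1])
        if best is None or e<best[0]: best=(e,d)
    if best is None: print(n,"none; seed",seed);continue
    r=fit(n,[(best[1]["mask"].astype(float),c)],[x,y],z,(0,.5,1,-.5) if n in("pan","foodbox","carton","tall_carton") else (0,))
    print(n,"off px",round(best[0]),"bbox",np.round(best[1]["bbox"]),"p",round(float(best[1]["p"]),2),"fit",r.x.round(4),round(r.fun,3))
    v=list(r.x)+[0]; cv2.polylines(im,[np.round(hull(n,v[:3],c,z)).astype(int)],True,(255,0,0),1)
cv2.imwrite(f"pics/{tag}.png",im[:,:,::-1])
E
python3 w.py w1 can .426 -.285 0 jar .45 -.396 0; python3 -c "
from h import *
c=camera_params('wrist');print(c['vfov'],np.linalg.inv(c['extrinsics'])[:3].round(3).tolist())"
```

```text
tcp [ 0.4173 -0.3765  0.4051] psi-90 0.0047 t 3.65 w 0.0852
can off px 1 bbox [298.  83.  68.  73.] p 0.8 fit [ 0.426  -0.2859] 0.032
jar off px 3 bbox [320. 197.  68.  75.] p 0.8 fit [ 0.4496 -0.3893] 0.137
71.76128146674921 [[1.0, -0.001, -0.001, 0.416], [-0.001, -0.951, -0.308, -0.3], [-0.0, 0.308, -0.951, 0.374]]
```

View pics/w1.png

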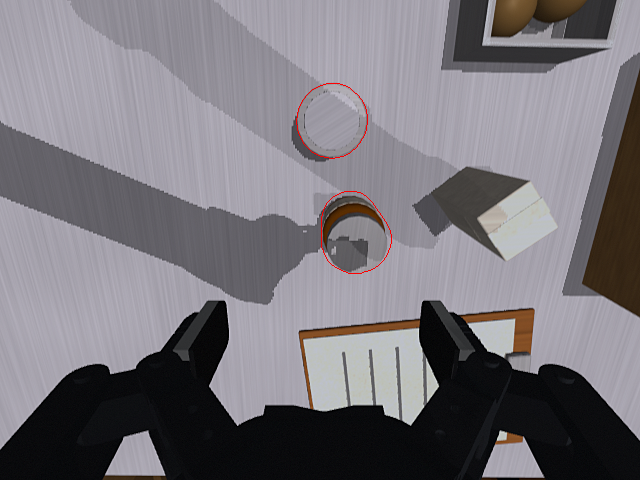

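The wrist picture shows the can at (332,120) and the jar at (355,235), with the tall carton at (500,215). The can's fit is tight, but the jar needs a closer look. I'll grasp the can now.

arm_command([
  [0,0,0.005,0.045,0.009,0.02,-1],
  [0,0,0,0.045,0,0.04,-1],
  [0,0,0,0,0,0.045,-1],
  [0,0,0,0,0,0.045,-1],
  [0,0,0,0,0,0.035,-1],
  [0,0,0,0,0,0.015,-1],
  [0,0,0,0,0,0.005,-1],
  [0,0,0,0,0,0,-1],
], newtons=40)

```text
time_s: 4.55
tool_pos: [0.425, -0.297, 0.206]
orientation: [0.709, 0.705, -0.0, -0.0]
wrist_force: [1.0, 0.6, 0.6]
grip_width: 0.0854
grasp_force: 0.0
```

arm_command([
  [0,0,0,0,0,0,0],
  [0,0,0,0,0,0,0.3],
  [0,0,0,0,0,0,0.6],
  [0,0,0,0,0,0,1],
  [0,0,0,0,0,0,1],
  [0,0,0,0,0,0,1],
  [0,0,0,0,0,0,1],
  [0,0,0,0,0,0,1],
])

```text
time_s: 5.35
tool_pos: [0.4258, -0.2963, 0.208]
orientation: [0.709, 0.706, -0.0, 0.002]
wrist_force: [-0.4, -0.8, 6.1]
grip_width: 0.0592
grasp_force: 42.9
```

The pads are 10 mm off the can's centre, so I'll open and re-centre.

arm_command([
  [0,0,0,0,0,0,0.3],
  [0,0,0,0,0,0,-0.2],
  [0,0,0,0,0,0,-0.6],
  [0,0,0,0,0,0,-0.6],
  [0,0,0,0.005,0,0,-0.6],
  [0,0,0,0.006,0,0.004,-0.6],
  [0,0,0,0,0,0.004,-0.6],
  [0,0,0,0,0,0,-0.6],
])

```text
time_s: 6.15
tool_pos: [0.4253, -0.2841, 0.1978]
orientation: [0.708, 0.706, -0.0, -0.001]
wrist_force: [0.2, -0.1, -0.9]
grip_width: 0.0681
grasp_force: 0.0
```

```bash
python3 w.py w2 can .426 -.286 0
```

```text
tcp [ 0.4254 -0.2844  0.198 ] psi-90 -0.0035 t 6.2 w 0.0689
can off px 18 bbox [241. 236. 172. 180.] p 0.78 fit [ 0.4269 -0.2836] 0.171
```

arm_command([
  [0,0,0,0,0,0,0.2],
  [0,0,0,0,0,0,0.6],
  [0,0,0,0,0,0,1],
  [0,0,0,0,0,0,1],
  [0,0,0,0,0,0,1],
  [0,0,0,0,0,-0.02,1],
  [0,0,0,0,0,-0.04,1],
  [0,0,0,0,0,-0.04,1],
])

```text
time_s: 7.05
tool_pos: [0.4247, -0.2844, 0.2983]
orientation: [0.708, 0.706, -0.0, -0.002]
wrist_force: [1.1, -0.1, -3.0]
grip_width: 0.0593
grasp_force: 44.3
```

arm_command([
  [0,0,0,0.02,0.01,-0.02,1],
  [0,0,0,0.04,0.02,0,1],
  [0,0,0,0.04,0.03,0,1],
  [0,0,0,0.04,0.03,0,1],
  [0,0,0,0.04,0.03,0,1],
  [0,0,0,0.04,0.03,0,1],
  [0,0,0,0.04,0.02,0,1],
  [0,0,0,0.02,0.01,0,1],
])

```text
time_s: 7.85
tool_pos: [0.6074, -0.0005, 0.3177]
orientation: [0.707, 0.708, 0.001, -0.001]
wrist_force: [-0.3, 0.3, -1.5]
grip_width: 0.0592
grasp_force: 44.4
```

arm_command([
  [0,0,0,0.02,0,0,1],
  [0,0,0,0,0,0,1],
])

```text
time_s: 8.05
tool_pos: [0.6061, 0.0186, 0.3176]
orientation: [0.706, 0.708, 0.0, -0.002]
wrist_force: [-0.4, 0.6, -2.3]
grip_width: 0.0589
grasp_force: 44.4
```

```bash
python3 w.py w3 foodbox .6065 .1433 0
```

```text
tcp [0.6061 0.0162 0.3175] psi-90 -0.0005 t 8.1 w 0.0596
foodbox off px 46 bbox [216.   0. 222. 160.] p 0.75 fit [ 0.6066  0.1442 -0.0109] 0.02
```

View pics/w3.png

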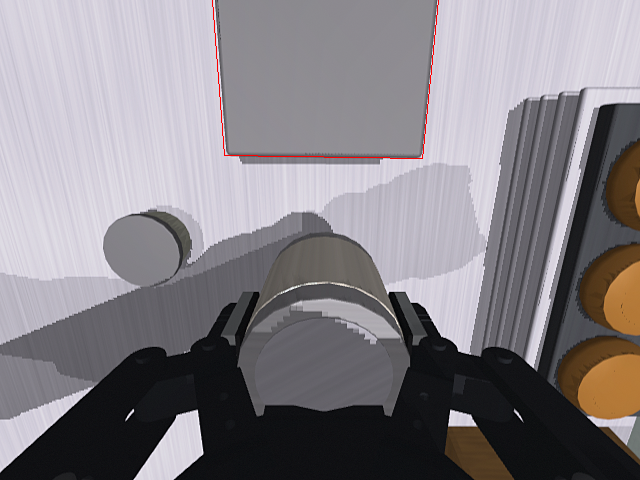

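The wrist picture shows the held can at (325,330), the food box lid above it fitted well, and the tub at (143,250). Lower the can.

arm_command([
  [0,0,0,0,-0.001,0.02,1],
  [0,0,0,0,0,0.035,1],
  [0,0,0,0,0,0.03,1],
  [0,0,0,0,0,0.018,1],
  [0,0,0,0,0,0.009,1],
  [0,0,0,0,0,0.005,1],
  [0,0,0,0,0,0.001,1],
  [0,0,0,0,0,0,1],
])

```text
time_s: 8.95
tool_pos: [0.6061, 0.0144, 0.2014]
orientation: [0.709, 0.706, 0.001, 0.001]
wrist_force: [0.5, -0.3, -2.3]
grip_width: 0.0594
grasp_force: 44.4
```

arm_command([
  [0,0,0,0,0,0.001,1],
  [0,0,0,0,0,0,1],
])

```text
time_s: 9.15
tool_pos: [0.6059, 0.0146, 0.2002]
orientation: [0.709, 0.706, 0.0, 0.001]
wrist_force: [-1.3, -0.3, -2.6]
grip_width: 0.0591
grasp_force: 44.4
```

arm_command([
  [0,0,0,0,0,0.001,1],
  [0,0,0,0,0,0,1],
])

```text
time_s: 9.35
tool_pos: [0.6058, 0.0147, 0.1988]
orientation: [0.708, 0.706, 0.0, 0.0]
wrist_force: [0.9, 0.7, -1.8]
grip_width: 0.059
grasp_force: 44.6
```

arm_command([
  [0,0,0,0,0,0.001,1],
  [0,0,0,0,0,0,1],
])

```text
time_s: 9.55
tool_pos: [0.6059, 0.0148, 0.1988]
orientation: [0.709, 0.706, -0.0, 0.0]
wrist_force: [-2.4, -0.2, 6.3]
grip_width: 0.0591
grasp_force: 45.3
```

Contact is made. I'll release, rise, and go over the tub at about (0.459, 0.006).

arm_command([
  [0,0,0,0,0,0,0.3],
  [0,0,0,0,0,0,0],
  [0,0,0,0,0,0,-0.4],
  [0,0,0,0,0,0,-0.7],
  [0,0,0,0,0,-0.01,-1],
  [0,0,0,0,0,-0.03,-1],
  [0,0,0,0,0,-0.045,-1],
  [0,0,0,0,0,-0.045,-1],
])

```text
time_s: 10.35
tool_pos: [0.6055, 0.0147, 0.329]
orientation: [0.708, 0.706, -0.0, -0.0]
wrist_force: [1.4, -0.1, -1.1]
grip_width: 0.0849
grasp_force: 0.0
```

arm_command([
  [0,0,0,-0.02,-0.01,-0.02,-1],
  [0,0,0,-0.02,-0.03,0,-1],
  [0,0,0,-0.02,-0.03,0,-1],
  [0,0,0,-0.02,-0.03,0,-1],
  [0,0,0,-0.01,-0.03,0,-1],
  [0,0,0,0,-0.01,0,-1],
  [0,0,0,0,0,0,-1],
  [0,0,0,0,0,0,-1],
])

```text
time_s: 11.15
tool_pos: [0.4664, -0.0742, 0.3483]
orientation: [0.708, 0.706, 0.001, 0.001]
wrist_force: [0.3, -0.0, 1.0]
grip_width: 0.0854
grasp_force: 0.0
```

```bash
python3 w.py w4 tub .459 .006 0 can .606 .016 0
```

```text
tcp [ 0.4666 -0.0741  0.3481] psi-90 -0.0025 t 11.2 w 0.0854
tub none; seed (312.0, 129.0)
can off px 2 bbox [444.  70. 125.  88.] p 0.69 fit [0.6057 0.0138] 0.033
```

View pics/w4.png

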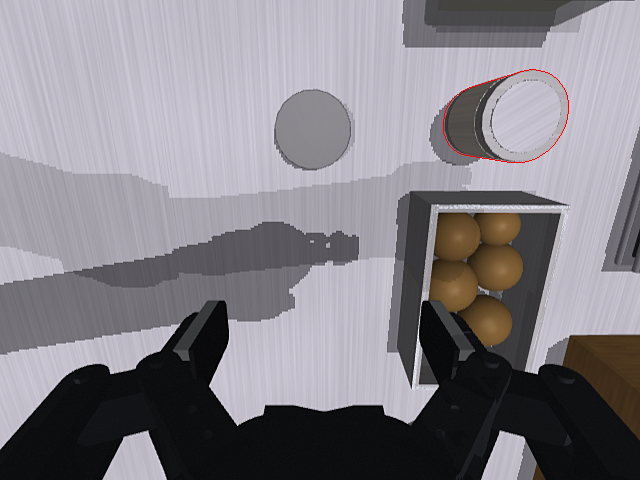

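The tub's lid is at (313,129), exactly where the triangulation at (0.459, 0.006) puts it. The can stands at (0.606, 0.014).

arm_command([
  [0,0,0,0.02,-0.004,0,-1],
  [0,0,0,0.035,-0.004,0.01,-1],
  [0,0,0,0.025,0,0.03,-1],
  [0,0,0,0,0,0.04,-1],
  [0,0,0,0,0,0.03,-1],
  [0,0,0,0,0,0.01,-1],
  [0,0,0,0,0,0,-1],
  [0,0,0,0,0,0,-1],
])

```text
time_s: 12.1
tool_pos: [0.4586, 0.0055, 0.2284]
orientation: [0.708, 0.706, 0.001, 0.001]
wrist_force: [0.2, 1.3, 0.3]
grip_width: 0.0855
grasp_force: 0.0
```

```bash
python3 w.py w5 tub .459 .006 0
```

```text
tcp [0.4586 0.0054 0.2288] psi-90 -0.0042 t 12.15 w 0.0855
tub off px 1 bbox [266. 223. 114. 111.] p 0.69 fit [0.4591 0.0064] 0.036
```

View pics/w5.png

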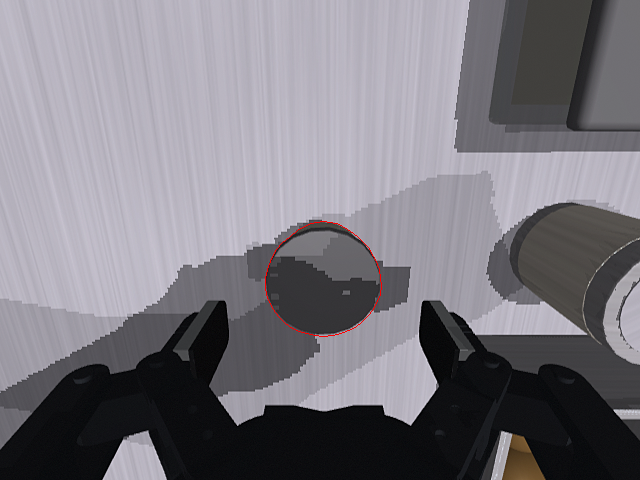

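The tub at (323,278) is centred between the fingers, at (0.459, 0.006). I'll lower 42 mm to tool z = 0.187 and grip.

arm_command([
  [0,0,0,0.001,0,0.02,-1],
  [0,0,0,0,0,0.015,-1],
  [0,0,0,0,0,0.006,-1],
  [0,0,0,0,0,0,-0.8],
  [0,0,0,0,0,0,-0.4],
  [0,0,0,0,0,0,0],
  [0,0,0,0,0,0,0.5],
  [0,0,0,0,0,0,1],
], newtons=30)

```text
time_s: 13.0
tool_pos: [0.4581, 0.0063, 0.1877]
orientation: [0.709, 0.706, 0.001, 0.001]
wrist_force: [-1.8, 0.1, 6.7]
grip_width: 0.0604
grasp_force: 31.7
```

arm_command([
  [0,0,0,0,0,0,1],
  [0,0,0,0,0,0,1],
  [0,0,0,0,0,0,1],
  [0,0,0,0,0,-0.02,1],
  [0,0,0,0,0,-0.04,1],
  [0,0,0,0,0,-0.04,1],
  [0,0,0,0,0,-0.02,1],
  [0,0,0,0,0,0,1],
])

```text
time_s: 13.8
tool_pos: [0.4586, 0.0064, 0.3097]
orientation: [0.709, 0.705, 0.002, 0.003]
wrist_force: [0.3, 0.1, -1.5]
grip_width: 0.0606
grasp_force: 33.2
```

arm_command([
  [0,0,0,0.002,0.015,0,1],
  [0,0,0,0.002,0.03,0,1],
  [0,0,0,0.002,0.035,0,1],
  [0,0,0,0.001,0.035,0,1],
  [0,0,0,0,0.022,0,1],
  [0,0,0,0,0.01,0,1],
  [0,0,0,0,0,0,1],
  [0,0,0,0,0,0,1],
])

```text
time_s: 14.6
tool_pos: [0.6035, 0.0127, 0.3057]
orientation: [0.708, 0.706, -0.001, -0.001]
wrist_force: [-0.0, 1.0, -1.3]
grip_width: 0.0606
grasp_force: 33.2
```

```bash
python3 w.py w6; python3 - <<'E'
from h import *
C={k:camera_params(k) for k in("scene","side")}
capture("scene");capture("side")
for n in("tub","can"):
    z=0 if n=="can" else .3097-.1877
    obs=[]
    for k in C:
        p=cv2.boundingRect(hull(n,[.606,.0138,0],C[k],z)); s=(p[0]+p[2]/2,p[1]+p[3]/2)
        m=mask_near(n,k,s,["tub","can"])
        if m is not None: obs.append((m,C[k])); print(k,[ (l,np.round(d["bbox"])) for l in [n] for d in look_for(l,k)][:1],p)
    if obs: r=fit(n,obs,[.606,.0138],z);print(n,r.x.round(4),round(r.fun,3))
E
```

```text
tcp [0.6034 0.0127 0.306 ] psi-90 -0.0035 t 14.65 w 0.0605
scene [('tub', array([319., 229.,  16.,  27.]))] (321, 227, 29, 31)
side [('tub', array([282., 190.,  18.,  23.]))] (279, 189, 26, 25)
tub [0.6038 0.0122] 0.369
scene [('can', array([322., 257.,  23.,  33.]))] (321, 250, 27, 40)
side [('can', array([235., 231.,  68.,  62.]))] (282, 216, 25, 37)
can [0.6061 0.0131] 0.213
```

arm_command([
  [0,0,0.003,0.001,0.0025,0.01,1],
  [0,0,0,0,0,0.015,1],
  [0,0,0,0,0,0.01,1],
  [0,0,0,0,0,0.004,1],
  [0,0,0,0,0,0.001,1],
  [0,0,0,0,0,0.001,1],
  [0,0,0,0,0,0,1],
  [0,0,0,0,0,0,1],
])

```text
time_s: 16.05
tool_pos: [0.6073, 0.0136, 0.266]
orientation: [0.71, 0.705, 0.0, 0.0]
wrist_force: [-0.6, -0.5, -0.9]
grip_width: 0.061
grasp_force: 33.2
```

```bash
python3 w.py w7
```

```text
tcp [0.6073 0.0136 0.266 ] psi-90 -0.007 t 16.1 w 0.0609
```

View pics/w7.png

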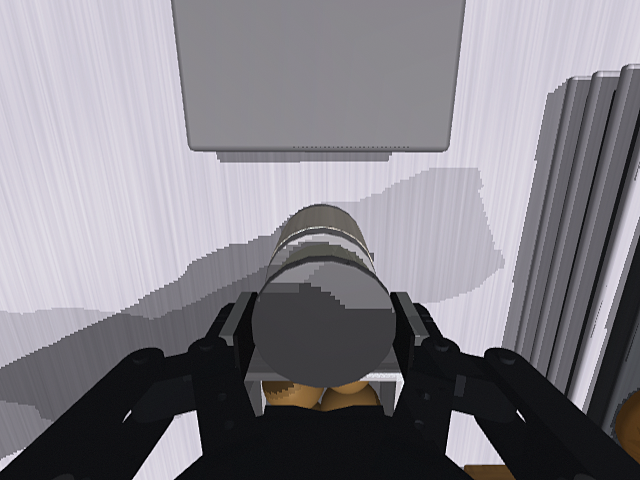

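The tub at (324,330) sits just over the can (322,230), well centred. I'll lower it until it touches.

arm_command([
  [0,0,0,0,-0.001,0.001,1],
  [0,0,0,0,0,0.001,1],
  [0,0,0,0,0,0,1],
])

```text
time_s: 16.4
tool_pos: [0.6061, 0.0136, 0.2634]
orientation: [0.71, 0.705, -0.0, -0.0]
wrist_force: [-0.4, 0.1, -0.9]
grip_width: 0.0601
grasp_force: 33.2
```

arm_command([
  [0,0,0,0,0,0.001,1],
  [0,0,0,0,0,0,1],
])

```text
time_s: 16.6
tool_pos: [0.6063, 0.0136, 0.2628]
orientation: [0.71, 0.705, 0.0, 0.0]
wrist_force: [-1.4, 0.4, 2.4]
grip_width: 0.0604
grasp_force: 33.4
```

arm_command([
  [0,0,0,0,0,0,0.3],
  [0,0,0,0,0,0,0],
  [0,0,0,0,0,0,-0.4],
  [0,0,0,0,0,0,-0.7],
  [0,0,0,0,0,0,-1],
  [0,0,0,0,0,-0.02,-1],
  [0,0,0,0,0,-0.04,-1],
  [0,0,0,0,0,-0.04,-1],
])

```text
time_s: 17.4
tool_pos: [0.6059, 0.0135, 0.3627]
orientation: [0.709, 0.705, -0.001, -0.001]
wrist_force: [1.4, -0.3, 1.1]
grip_width: 0.0854
grasp_force: 0.0
```

arm_command([
  [0,0,0,-0.03,-0.01,0,-1],
  [0,0,0,-0.045,-0.02,0,-1],
  [0,0,0,-0.045,-0.02,0,-1],
  [0,0,0,-0.045,-0.02,0,-1],
  [0,0,0,-0.045,-0.02,0,-1],
  [0,0,0,-0.045,-0.02,0,-1],
  [0,0,0,-0.045,-0.02,0,-1],
  [0,0,0,-0.045,-0.01,0,-1],
])

```text
time_s: 18.2
tool_pos: [0.4618, -0.3323, 0.3625]
orientation: [0.71, 0.704, -0.001, -0.0]
wrist_force: [0.3, -0.1, -0.4]
grip_width: 0.0856
grasp_force: 0.0
```

arm_command([
  [0,0,0,-0.04,-0.01,0,-1],
  [0,0,0,-0.025,-0.005,0,-1],
  [0,0,0,0,0,0,-1],
  [0,0,0,0,0,0,-1],
])

```text
time_s: 18.6
tool_pos: [0.4481, -0.3955, 0.3621]
orientation: [0.71, 0.704, 0.0, -0.0]
wrist_force: [0.7, 1.2, -0.5]
grip_width: 0.0857
grasp_force: 0.0
```

```bash
python3 w.py w8 jar .45 -.395 0
```

```text
tcp [ 0.4487 -0.3943  0.3622] psi-90 -0.0058 t 18.65 w 0.0856
jar off px 0 bbox [288. 186.  74.  85.] p 0.78 fit [ 0.4504 -0.3896] 0.151
```

View pics/w8.png

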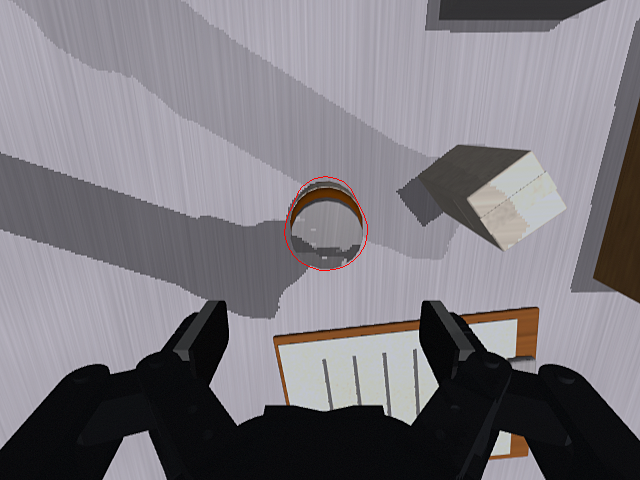

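```bash
python3 -c "
from h import *
c=camera_params('wrist')
for p in((326,235.5),(291,235),(362,235),(326,200),(326,271)): print(ray(p,c,.085).round(4))"
```

```text
[ 0.4516 -0.3911  0.085 ]
[ 0.4244 -0.3905  0.085 ]
[ 0.4795 -0.3908  0.085 ]
[ 0.4516 -0.3631  0.085 ]
[ 0.4515 -0.421   0.085 ]
```

The jar's lid is centred at (326,235), so the jar is at (0.4515, -0.3915). Descend and grip.

arm_command([
  [0,0,-0.006,0.003,0.003,0,-1],
  [0,0,0,0,0,0.02,-1],
  [0,0,0,0,0,0.04,-1],
  [0,0,0,0,0,0.04,-1],
  [0,0,0,0,0,0.035,-1],
  [0,0,0,0,0,0.02,-1],
  [0,0,0,0,0,0.01,-1],
  [0,0,0,0,0,0,-1],
], newtons=40)

```text
time_s: 19.5
tool_pos: [0.4517, -0.3912, 0.1966]
orientation: [0.707, 0.707, 0.0, -0.001]
wrist_force: [0.2, -0.8, 0.4]
grip_width: 0.0852
grasp_force: 0.0
```

arm_command([
  [0,0,0,0,0,0,-0.8],
  [0,0,0,0,0,0,-0.4],
  [0,0,0,0,0,0,0],
  [0,0,0,0,0,0,0.5],
  [0,0,0,0,0,0,1],
  [0,0,0,0,0,0,1],
  [0,0,0,0,0,0,1],
  [0,0,0,0,0,0,1],
])

```text
time_s: 20.3
tool_pos: [0.4518, -0.3926, 0.1995]
orientation: [0.707, 0.707, -0.0, 0.001]
wrist_force: [-1.6, 0.8, 6.7]
grip_width: 0.0624
grasp_force: 43.9
```

arm_command([
  [0,0,0,0,0,-0.02,1],
  [0,0,0,0,0,-0.04,1],
  [0,0,0,0,0,-0.04,1],
  [0,0,0,0,0,-0.02,1],
  [0,0,0,0,0,0,1],
])

```text
time_s: 20.8
tool_pos: [0.4522, -0.3927, 0.3214]
orientation: [0.708, 0.707, 0.0, 0.004]
wrist_force: [0.9, -0.6, -3.5]
grip_width: 0.0625
grasp_force: 45.9
```

arm_command([
  [0,0,0,0.02,0.004,0,1],
  [0,0,0,0.04,0.005,0,1],
  [0,0,0,0.045,0.005,0,1],
  [0,0,0,0.045,0.005,0,1],
  [0,0,0,0.045,0.005,0,1],
  [0,0,0,0.04,0.005,0,1],
  [0,0,0,0.02,0.005,0,1],
  [0,0,0,0,0,0,1],
])

```text
time_s: 21.6
tool_pos: [0.4855, -0.1333, 0.3164]
orientation: [0.705, 0.709, 0.0, -0.001]
wrist_force: [-0.7, -0.4, -2.5]
grip_width: 0.0625
grasp_force: 45.9
```

```bash
python3 w.py w9 pan .6034 -.1374 0; python3 - <<'E'
from h import *
C={k:camera_params(k) for k in("scene","side")}
capture("scene");capture("side")
s=[cv2.boundingRect(hull("tub",[.606,.0138,0],C[k],.075)) for k in C]
for k,p in zip(C,s): print(k,p,[(np.round(d["bbox"]),round(float(d["p"]),2)) for d in look_for("tub",k)])
E
```

```text
tcp [ 0.4852 -0.1357  0.3164] psi-90 0.0028 t 21.65 w 0.0623
pan off px 2 bbox [387. 125. 209. 235.] p 0.87 fit [ 0.6041 -0.1373 -0.008 ] 0.1
scene (321, 240, 28, 31) [(array([320., 243.,  25.,  29.]), 0.76)]
side (280, 204, 26, 25) [(array([284., 207.,  19.,  24.]), 0.86), (array([294., 181.,  54.,  55.]), 0.71)]
```

View pics/w9.png

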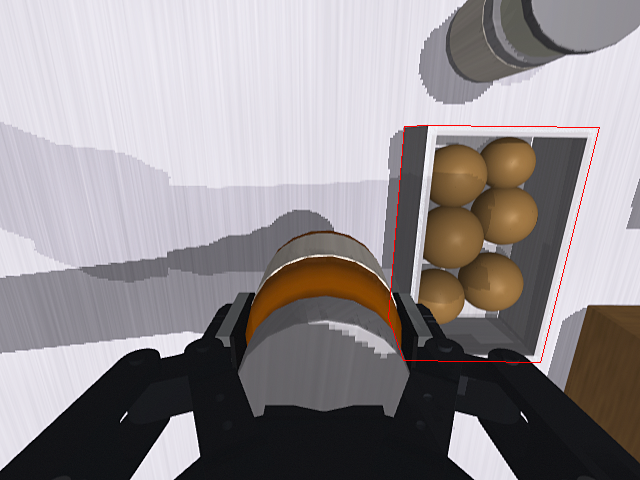

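The picture shows the jar held upright at (322,330), the pan at (495,240) where I measured it, and the tub standing on the can at (585,15). Lower the jar.

arm_command([
  [0,0,0,0,0,0.02,1],
  [0,0,0,0,0,0.035,1],
  [0,0,0,0,0,0.03,1],
  [0,0,0,0,0,0.016,1],
  [0,0,0,0,0,0.009,1],
  [0,0,0,0,0,0.003,1],
  [0,0,0,0,0,0,1],
  [0,0,0,0,0,0,1],
])

```text
time_s: 22.7
tool_pos: [0.4861, -0.1376, 0.2054]
orientation: [0.708, 0.707, 0.0, 0.001]
wrist_force: [-0.5, -0.8, -3.4]
grip_width: 0.0626
grasp_force: 45.8
```

arm_command([
  [0,0,0,0,0,0.001,1],
  [0,0,0,0,0,0.001,1],
  [0,0,0,0,0,0,1],
])

```text
time_s: 23.0
tool_pos: [0.4856, -0.1374, 0.2028]
orientation: [0.707, 0.707, 0.0, 0.0]
wrist_force: [-0.1, -0.4, -3.0]
grip_width: 0.0624
grasp_force: 45.8
```

arm_command([
  [0,0,0,0,0,0.001,1],
  [0,0,0,0,0,0.001,1],
  [0,0,0,0,0,0,1],
])

```text
time_s: 23.3
tool_pos: [0.4855, -0.1373, 0.2004]
orientation: [0.707, 0.707, -0.0, -0.0]
wrist_force: [0.0, -0.3, -3.7]
grip_width: 0.0626
grasp_force: 45.8
```

arm_command([
  [0,0,0,0,0,0.001,1],
  [0,0,0,0,0,0,1],
])

```text
time_s: 23.5
tool_pos: [0.4857, -0.1373, 0.1996]
orientation: [0.707, 0.707, 0.0, 0.0]
wrist_force: [-0.4, 0.8, -2.1]
grip_width: 0.0627
grasp_force: 45.9
```

arm_command([
  [0,0,0,0,0,0.001,1],
  [0,0,0,0,0,0,1],
])

```text
time_s: 23.7
tool_pos: [0.4857, -0.1372, 0.1995]
orientation: [0.707, 0.707, -0.0, 0.0]
wrist_force: [-2.6, 2.0, 7.4]
grip_width: 0.0626
grasp_force: 46.9
```

arm_command([
  [0,0,0,0,0,0,0.3],
  [0,0,0,0,0,0,0],
  [0,0,0,0,0,0,-0.4],
  [0,0,0,0,0,0,-0.65],
  [0,0,0,0,0,-0.01,-0.65],
  [0,0,0,0,0,-0.035,-0.65],
  [0,0,0,0,0,-0.045,-0.65],
  [0,0,0,0,0,-0.045,-0.65],
])

```text
time_s: 24.5
tool_pos: [0.4854, -0.1372, 0.3354]
orientation: [0.707, 0.707, 0.0, -0.0]
wrist_force: [0.6, -0.7, -0.1]
grip_width: 0.0707
grasp_force: 0.0
```

arm_command([
  [0,0,0,0.03,0.01,-0.03,-1],
  [0,0,0,0.045,0.015,-0.02,-1],
  [0,0,0,0.047,0.01,0,-1],
  [0,0,0,0.047,0.01,0,-1],
  [0,0,0,0.047,0.01,0,-1],
  [0,0,0,0.047,0.01,0,-1],
  [0,0,0,0.047,0.01,0,-1],
  [0,0,0,0.04,0.005,0,-1],
])

```text
time_s: 25.3
tool_pos: [0.5657, 0.2139, 0.3838]
orientation: [0.707, 0.707, 0.001, -0.0]
wrist_force: [0.5, -0.1, 0.4]
grip_width: 0.0855
grasp_force: 0.0
```

arm_command([
  [0,0,0,0.03,0,0,-1],
  [0,0,0,0,0,0,-1],
  [0,0,0,0,0,0,-1],
])

```text
time_s: 25.6
tool_pos: [0.5653, 0.2418, 0.3833]
orientation: [0.707, 0.707, 0.0, 0.0]
wrist_force: [0.9, -1.1, 0.2]
grip_width: 0.0853
grasp_force: 0.0
```

```bash
python3 w.py w10 carton .571 .347 0
```

```text
tcp [0.5657 0.2405 0.3831] psi-90 -0.0016 t 25.65 w 0.0855
carton off px 1 bbox [295.  48.  72. 101.] p 0.95 fit [0.5721 0.3475 0.2264] 0.037
```

View pics/w10.png

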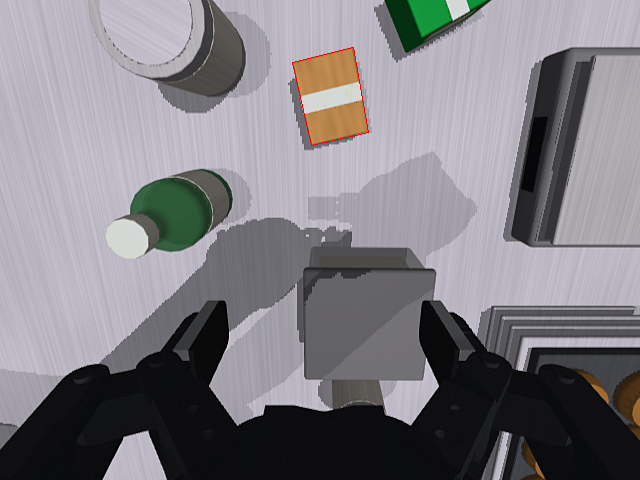

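The cardboard carton is at (331,97), with the green one at (430,20) close by. I'll use a narrower opening so the fingers clear it.

arm_command([
  [0,0,-0.114,0,0,0,-0.55],
  [0,0,-0.114,0,0,0,-0.55],
  [0,0,0,0.025,0.007,0,-0.55],
  [0,0,0,0.035,0.01,0.02,-0.55],
  [0,0,0,0.03,0.01,0.04,-0.55],
  [0,0,0,0.013,0.003,0.04,-0.55],
  [0,0,0,0,0,0.02,-0.55],
  [0,0,0,0,0,0,-0.55],
])

```text
time_s: 26.5
tool_pos: [0.5713, 0.3454, 0.26]
orientation: [0.623, 0.782, -0.004, -0.001]
wrist_force: [-0.6, -1.2, -0.6]
grip_width: 0.0662
grasp_force: 0.0
```

```bash
python3 w.py w11 carton .572 .3475 0
```

```text
tcp [0.5721 0.3458 0.2625] psi-90 0.2248 t 26.55 w 0.0664
carton off px 2 bbox [281. 196.  93. 128.] p 0.97 fit [0.5716 0.3481 0.2207] 0.028
```

arm_command([
  [0,0,0.003,0.002,0,0.02,-0.55],
  [0,0,0,0,0,0.03,-0.55],
  [0,0,0,0,0,0.017,-0.55],
  [0,0,0,0,0,0.005,-0.55],
  [0,0,0,0,0,0,-0.55],
  [0,0,0,0,0,0,-0.2],
  [0,0,0,0,0,0,0.2],
  [0,0,0,0,0,0,0.6],
], newtons=30)

```text
time_s: 27.4
tool_pos: [0.5716, 0.3502, 0.1934]
orientation: [0.624, 0.782, 0.001, 0.001]
wrist_force: [-0.5, -0.3, 5.6]
grip_width: 0.0497
grasp_force: 33.6
```

arm_command([
  [0,0,0,0,0,0,1],
  [0,0,0,0,0,0,1],
  [0,0,0,0,0,0,1],
  [0,0,0,0,0,-0.02,1],
  [0,0,0,0,0,-0.04,1],
  [0,0,0,0,0,-0.04,1],
  [0,0,0,0,0,-0.04,1],
  [0,0,0,0,0,-0.02,1],
])

```text
time_s: 28.2
tool_pos: [0.5711, 0.3504, 0.3557]
orientation: [0.624, 0.782, 0.002, 0.001]
wrist_force: [-0.0, 1.0, -0.2]
grip_width: 0.0498
grasp_force: 33.1
```

arm_command([
  [0,0,0.117,0,0,0,1],
  [0,0,0.118,0,0,0,1],
  [0,0,0,-0.025,0.007,0,1],
  [0,0,0,-0.045,0.008,0,1],
  [0,0,0,-0.045,0.008,0,1],
  [0,0,0,-0.045,0.008,0,1],
  [0,0,0,-0.033,0.005,0,1],
  [0,0,0,-0.011,0.002,0,1],
])

```text
time_s: 29.0
tool_pos: [0.6077, 0.1398, 0.351]
orientation: [0.713, 0.701, -0.002, 0.001]
wrist_force: [0.0, 0.5, -2.3]
grip_width: 0.0496
grasp_force: 33.0
```

arm_command([
  [0,0,0,0,0,0.01,1],
  [0,0,0,0,0,0,1],
  [0,0,0,0,0,0,1],
])

```text
time_s: 29.3
tool_pos: [0.606, 0.1478, 0.3412]
orientation: [0.71, 0.705, -0.0, -0.001]
wrist_force: [0.7, 0.3, -1.4]
grip_width: 0.0496
grasp_force: 33.0
```

```bash
python3 w.py w12 foodbox .6066 .1442 0; python3 - <<'E'
from h import *
C={k:camera_params(k) for k in("scene","side")}
capture("scene");capture("side"); z=bot.read_state()["tool_pos"][2]-.1934
obs=[]
for k in C:
    p=cv2.boundingRect(hull("carton",[.6066,.144,0],C[k],z)); m=mask_near("carton",k,(p[0]+p[2]/2,p[1]+p[3]/2))
    if m is not None: obs.append((m,C[k]))
    print(k,p,m is not None)
if obs: r=fit("carton",obs,[.6066,.144],z,(0,.1));print(r.x.round(4),r.fun)
E
```

```text
tcp [0.6061 0.1478 0.3415] psi-90 -0.0072 t 29.35 w 0.0496
foodbox off px 9 bbox [240. 166. 172. 138.] p 0.81 fit [ 0.6068  0.1456 -0.0093] 0.479
scene (367, 191, 40, 43) True
side (246, 198, 36, 41) True
[0.6064 0.1446 0.0341] 0.3583242641347384
```

View pics/w12.png

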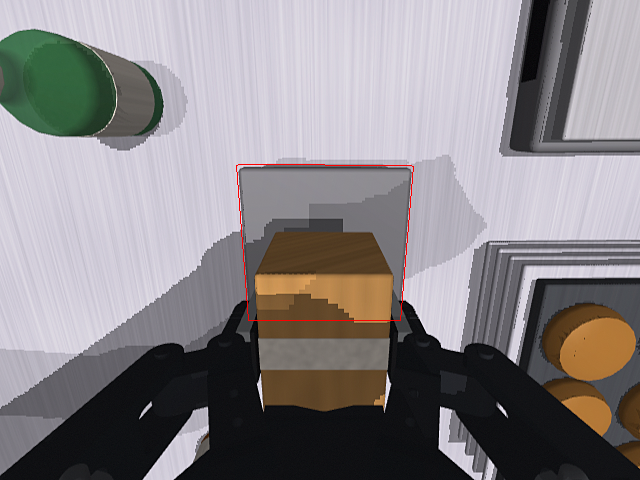

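The carton at (324,330) is square over the lid (325,240). Lower it about 68 mm.

arm_command([
  [0,0,0,-0.002,0,0.015,1],
  [0,0,0,0,0,0.025,1],
  [0,0,0,0,0,0.015,1],
  [0,0,0,0,0,0.007,1],
  [0,0,0,0,0,0.003,1],
  [0,0,0,0,0,0,1],
  [0,0,0,0,0,0,1],
  [0,0,0,0,0,0,1],
])

```text
time_s: 30.4
tool_pos: [0.6071, 0.1435, 0.2776]
orientation: [0.711, 0.703, 0.001, 0.0]
wrist_force: [0.8, -0.1, -0.6]
grip_width: 0.0499
grasp_force: 33.0
```

arm_command([
  [0,0,0,0,0,0.001,1],
  [0,0,0,0,0,0,1],
])

```text
time_s: 30.6
tool_pos: [0.6068, 0.1433, 0.276]
orientation: [0.711, 0.703, 0.0, 0.0]
wrist_force: [0.6, 0.0, -1.9]
grip_width: 0.0496
grasp_force: 33.0
```

arm_command([
  [0,0,0,0.002,0,0.001,1],
  [0,0,0,0,0,0.001,1],
  [0,0,0,0,0,0,1],
])

```text
time_s: 30.9
tool_pos: [0.6067, 0.1455, 0.2735]
orientation: [0.711, 0.703, -0.0, -0.0]
wrist_force: [-0.3, -1.0, -1.2]
grip_width: 0.0496
grasp_force: 33.0
```

arm_command([
  [0,0,0,0,0,0.001,1],
  [0,0,0,0,0,0,1],
])

```text
time_s: 31.1
tool_pos: [0.6068, 0.1455, 0.2735]
orientation: [0.711, 0.703, -0.0, 0.0]
wrist_force: [-2.7, -1.1, 4.4]
grip_width: 0.0496
grasp_force: 33.5
```

Contact. Release, rise, and back off so the cameras can see.

arm_command([
  [0,0,0,0,0,0,0.5],
  [0,0,0,0,0,0,0.1],
  [0,0,0,0,0,0,-0.3],
  [0,0,0,0,0,0,-0.6],
  [0,0,0,0,0,-0.01,-0.8],
  [0,0,0,0,0,-0.03,-0.8],
  [0,0,0,0,0,-0.045,-1],
  [0,0,0,0,0,-0.045,-1],
])

```text
time_s: 31.9
tool_pos: [0.6067, 0.1453, 0.4043]
orientation: [0.711, 0.703, -0.0, -0.0]
wrist_force: [0.8, 0.9, -0.1]
grip_width: 0.0856
grasp_force: 0.0
```

arm_command([
  [0,0,0,-0.02,-0.01,-0.03,-1],
  [0,0,0,-0.045,-0.015,0,-1],
  [0,0,0,-0.045,-0.015,0,-1],
  [0,0,0,-0.045,-0.015,0,-1],
  [0,0,0,-0.045,-0.015,0,-1],
  [0,0,0,-0.03,-0.015,0,-1],
  [0,0,0,0,0,0,-1],
  [0,0,0,0,0,0,-1],
])

```text
time_s: 32.7
tool_pos: [0.5191, -0.0842, 0.4334]
orientation: [0.712, 0.703, 0.0, 0.0]
wrist_force: [1.0, 1.2, 0.6]
grip_width: 0.0853
grasp_force: 0.0
```

```bash
python3 w.py w13 carton .6066 .144 .08 tub .606 .014 .075 foodbox .6066 .1442 0; python3 - <<'E'
from h import *
c=camera_params("side");im=capture("side")
jc=[cv2.boundingRect(hull("jar",[.486,-.137,0],camera_params(k))) for k in("scene","side")];print(jc)
capture("scene")
for k in("scene","side"): print(k,[(l,np.round(d["bbox"])) for l in("jar","carton","tub") for d in look_for(l,k)])
cv2.imwrite("pics/s13.png",cv2.resize(im[120:360,160:480,::-1],(800,600)))
E
```

```text
tcp [ 0.5195 -0.0829  0.4334] psi-90 -0.0101 t 32.75 w 0.0855
carton none; seed (450.0, -104.5)
tub off px 2 bbox [390.  66.  76.  79.] p 0.63 fit [0.6065 0.0132] 0.038
foodbox off px 90 bbox [351.   0. 145.  42.] p 0.66 fit [0.6044 0.1412 0.0093] 0.038
[(239, 235, 31, 43), (345, 193, 25, 40)]
scene [('jar', array([242., 237.,  25.,  40.])), ('carton', array([467., 209.,  35.,  33.])), ('carton', array([362., 214.,  42.,  35.])), ('tub', array([321., 240.,  27.,  33.])), ('tub', array([410., 147.,  33.,  48.]))]
side [('jar', array([344., 195.,  26.,  35.])), ('jar', array([296., 275.,  26.,  64.])), ('carton', array([254., 219.,  27.,  40.])), ('carton', array([158., 323.,  44.,  38.])), ('carton', array([252., 321.,  42.,  61.])), ('tub', array([284., 206.,  18.,  21.]))]
```

View pics/w13.png

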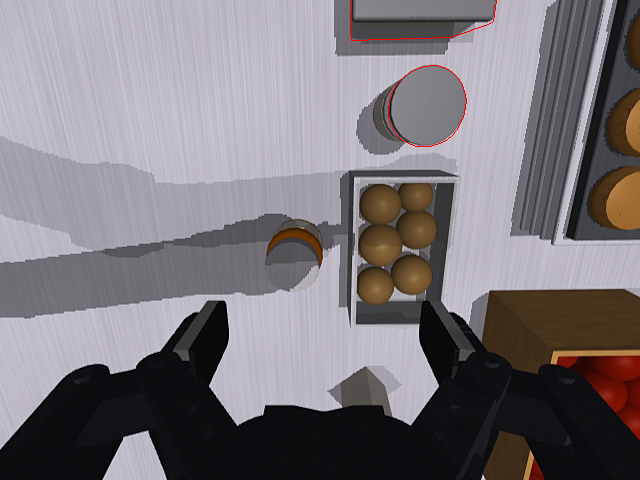

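View pics/s13.png

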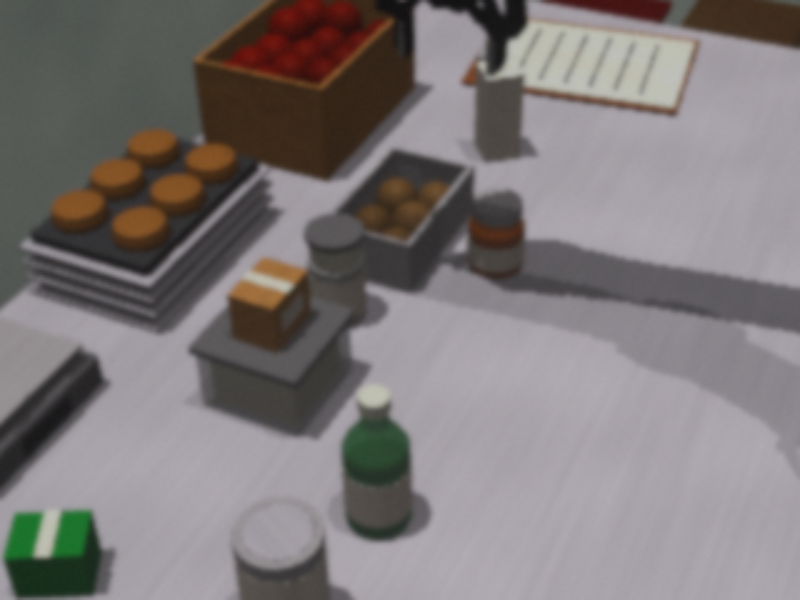

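The side view shows the carton centred on the lid (270,305), the tub on the can (335,265) and the jar in front of the pan (497,235), all upright. The bystanders are in place, so I'll hand in.

```bash
python3 -c "
from rig import *
print(ticket.finish_job())"
```

```text
the job is handed in; nothing more can be done
None
```

I handed the job in at about 33 s, with the can, tub, jar and carton all in place and upright and the bystanders not touched; the hand-in returned no verdict.

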